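Reset the bench supply with its key and take the key out

TASK

The bench supply has tripped. Turn the key with the red head clockwise to its stop to reset it, turn it back to where it started (the only position where it will come out), then pull it out and put it in the black key tray. Leave the blue key in its lock.

Things in the scene. Friction and masses are not known exactly. Their poses are not given: they have to be found in the camera images.
- key_red_grip (a point): Centre of the key's red head, 30 (x) x 10 (y) x 32 mm (z, up); grip across the 10 mm. Key stands in a vertical lock, 40 g. This point lies on the turning axis, 76 mm above the table and 27 above the box while seated. An 8 mm shank ends 46 mm below it, with a bit 13 mm out on the +x side (white dot on head). It lifts straight out in the start position only (within 10 degrees), clear after 25 mm.
- plug_red (a joint): Angle of the red key's lock, rad: 0 = start, where the key comes out (a stop, white mark); grows clockwise seen from above to the other stop at 1.3 (75 degrees, red mark). Light friction (0.04 N m), no spring, stays where left. The key has about 0.1 rad of play in it. The lock sits in a grey 80 x 80 x 49 mm switch box fixed to the table.
- key_tray: Black open tray fixed to the table, 140 x 140 mm outside, 18 mm tall, walls and floor 4 mm thick. Origin: centre of its underside; x and y along its sides, z up.
- key_blue_grip (a point): Centre of the blue head of the other key, same size, standing in an identical switch box; leave it in its lock.
There are look-alikes about, which are no part of the job. What is shaped like the part that bears key_red_grip but pink is not meant.

How it is judged:
By the outcome, as a careful person would: the job done as asked, in the order asked, and still so for the second after the job is handed in, with the robot touching nothing.
It also fails if it takes over 43 s, if anything falls off the work surface, if the arm or the gripper's body presses on something with over 40 N, if the wrist force passes 120 N, or if a joint passes its speed limit or range.

ROBOT

A 6-joint arm with a two-finger parallel gripper is mounted at the origin on a cart in front of the work surface, level with it; the furniture and walls round the work are solid. World frame = base frame: x ahead of the robot, y to its left, z up, the work surface at z = 0. Lengths are in mm, angles in rad, forces in N, time in s.
With the tool pointing down it reaches from about 300 to 775 mm from the base axis. Payload 14.6 kg.
Tool frame: the origin (TCP) lies on the centre line of the jaws, within the pads' length; the fingertips stand 19 mm ahead of it and the grasp point (between the pads) is the TCP (bot.tip_reach is the distance from the TCP to the fingertips, in mm); y points along the fingers, x is the direction in which the jaws open and shut, and the axes are right-handed (so a half turn about y gives the same grasp; the last joint's range is limited). The gripper opens to 85 mm and grips with 20 to 120 N. Pads are 22 mm wide; open, the fingers measure 114 mm over their backs; the gripper's body (76 mm by 85 mm) begins 54 mm behind the grasp point. The pads swing forward as they close: fully open they stand 13 mm farther back than shut.
Start: joints at [-1.363, 0.3, 1.521, -0, 1.321, -0.067], TCP at [149.238, -529.356, 250.281] pointing down, gripper open.
Joint ranges: [-3.03, 3.03], [-0.79, 2.21], [0.23, 2.52], [-1.04, 4.18], [0, 3.07], [-2.55, 2.55]. Speed limits (rad/s): [2.22, 2.22, 2.57, 3.14, 3.14, 3.14].

INTERFACE

Orientations are given as a unit quaternion [w, x, y, z].
In Python, from rig import bot gives the robot as it stands. Calls block until the motion is done:
- bot.move_to(position, orientation): joint-space move of the TCP to a pose.
- bot.servo_line(position, attitude=None, speed=150, until_force=None): straight line of the TCP; attitude=None keeps the orientation; speed is the mean speed in mm/s. With until_force (N) it stops when the force on the tool has changed by that much, and returns True; else False.
- bot.move_joints(angles): joint-space move.
- bot.move_gripper(opening, grip_force=None): finger opening in mm; grip_force is the grip in N (None keeps the last); returns when the fingers have stopped.
- bot.dwell(seconds).
- bot.ik(position, orientation): joint angles nearest the present ones, or None.
- bot.read_state(): the state.
- bot.read_camera(name): name is "scene" or "top"; returns a dict with "image" (480x640x3 uint8, blue, green, red), "depth" (480x640 float32, mm along the optical axis (not along the pixel's ray), 0 where there is no reading), "fovy" (degrees; the focal length in pixels is half the picture's height over the tangent of half this angle, whatever the lens; pixels are square), "cx", "cy" (the principal point, pixels), "eye" and "attitude" of the camera in the world. Camera axes: x right, y down, z forward; pixel columns grow to the right and rows downward; lengths in mm; the calibration is good to about 2 mm. A picture is of the moment at which its call begins.
A pose or a line that the arm cannot do raises bot.MotionError and nothing moves.
- bot.finish_job(): hands the job in, once; it reports no verdict.
The state is a dict: "clock": time; "joint_positions": joint angles; "qvel": joint speeds; "effort": joint torques, N m; "ee_pos": TCP position; "tool_rot": TCP orientation; "ft_force": force on the tool from outside, world axes, zero at the start; "moment": the same for the moment, N m; "grip_width": finger opening in mm.
Only numpy, scipy, OpenCV 4.12 (cv2) and the standard library are available. Lean on these libraries where they do the work, as an engineer would, in place of code of your own. Each camera call takes 0.05 s, during which the arm holds its last target.

## Working session

There is one attempt and no reset: what is moved stays moved. The work goes in short steps, each a Python script; the robot and the scene stay as the last script left them, time stands still between calls to the robot, and variables do not carry over. Pictures are saved under pics/ and viewed, and the job is handed in when it is done.

```bash
mkdir -p pics; ls; cat > h.py <<'E'
import numpy as np, cv2
from scipy.spatial.transform import Rotation as R
from rig import bot
def cam(n):
    c=bot.read_camera(n); q=c["attitude"]; c["R"]=R.from_quat([q[1],q[2],q[3],q[0]]).as_matrix() if len(np.shape(q))==1 else np.array(q)
    c["f"]=240/np.tan(np.radians(c["fovy"])/2); return c
def pts(c,u,v,d):
    p=np.stack([(u-c["cx"])/c["f"]*d,(v-c["cy"])/c["f"]*d,d],-1); return p@c["R"].T+np.array(c["eye"])
def cloud(c):
    v,u=np.mgrid[0:480,0:640]; return pts(c,u,v,c["depth"])
def ray(c,u,v,z):
    d=c["R"]@np.array([(u-c["cx"])/c["f"],(v-c["cy"])/c["f"],1]); e=np.array(c["eye"]); return e+d*(z-e[2])/d[2]
E
python3 - <<'E'
from h import *
for n in("scene","top"):
    c=cam(n); cv2.imwrite(f"pics/{n}0.png",c["image"]); print(n,c["eye"],c["attitude"],c["fovy"],c["cx"],c["cy"],(c["depth"]>0).mean())
print(bot.read_state())
E
```

```text
pics
scene [ 298.95126475 -215.76869493  733.92571606] [-0.3270276   0.91698367 -0.21401522  0.07994617] 46.07865331430973 323.1152738398327 246.22456987087048 0.9958561197916667
top [476.80713656 277.67532228 944.1098703 ] [-0.02493846  0.71357013 -0.69969413  0.02497728] 47.34761410459922 321.88333205358225 235.1380923319211 0.9961067708333333
{'clock': 0.1, 'joint_positions': array([-1.36260783e+00,  3.00390236e-01,  1.52152344e+00, -2.93628283e-05,
        1.32072942e+00, -6.65774714e-02]), 'qvel': array([-0.00033738,  0.00024689, -0.00211274,  0.0013228 ,  0.00121628,
        0.00026673]), 'effort': array([ 2.59241984e-03, -5.44377244e+01, -3.62371945e+01, -2.51420039e-05,
        3.02972447e-03,  2.04490334e-05]), 'ee_pos': array([ 149.18861572, -529.17284545,  249.79005505]), 'tool_rot': array([ 0.56400176, -0.56353021,  0.42709829, -0.42652405]), 'ft_force': array([-1.25638725,  0.76624064, -0.28019653]), 'moment': array([-0.03596981, -0.02823854,  0.07407439]), 'grip_width': 85.00825947923757}
```

View pics/scene0.png

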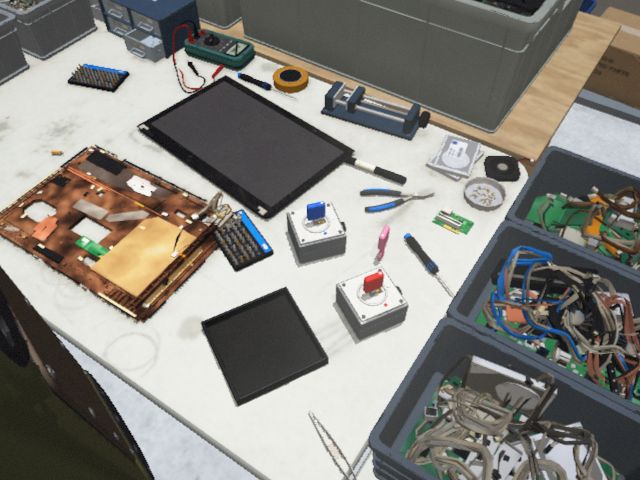

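View pics/top0.png

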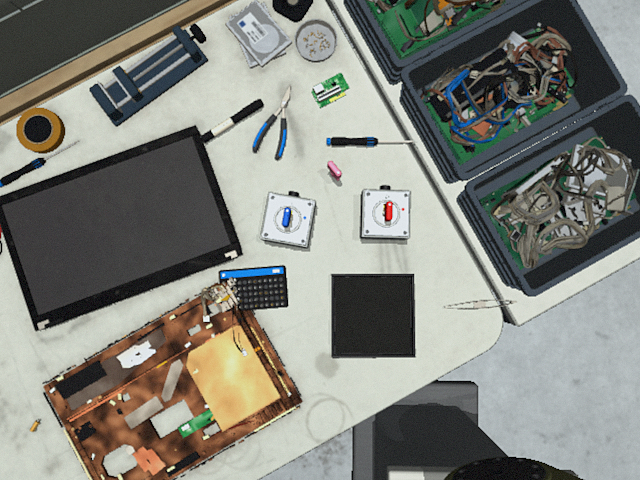

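The scene view has three candidates: the red head on a grey box at (373,282), a pink key lying on the table at (384,241), and the blue head at (316,212). The red head in the box, top (388,211), fits. The black tray is at top (373,315). Next I measure and enlarge.

```bash
python3 - <<'E'
from h import *
for n,box in(("top",(340,170,440,250)),("scene",(325,255,415,345))):
    c=cam(n); im=c["image"]; x0,y0,x1,y1=box
    cv2.imwrite(f"pics/crop_{n}.png",cv2.resize(im[y0:y1,x0:x1],None,fx=6,fy=6,interpolation=cv2.INTER_CUBIC))
    P=cloud(c); hsv=cv2.cvtColor(im,cv2.COLOR_BGR2HSV)
    for nm,m in(("red",((hsv[...,0]<6)|(hsv[...,0]>174))&(hsv[...,1]>170)&(hsv[...,2]>110)),("blue",(abs(hsv[...,0].astype(int)-112)<10)&(hsv[...,1]>150)&(hsv[...,2]>90))):
        k,l,s,ce=cv2.connectedComponentsWithStats(m.astype(np.uint8))
        for i in range(1,k):
            if s[i,4]<25: continue
            q=P[l==i]; t=q[q[:,2]>np.percentile(q[:,2],95)-6]
            print(n,nm,ce[i].round(1),s[i,4],"med",np.median(q,0).round(1),"zmax",np.percentile(q[:,2],95).round(1),"ray92",ray(c,*ce[i],92).round(1),
              "rect",cv2.minAreaRect(t[:,:2].astype(np.float32)))
    # box tops and tray
    if n=="top":
        H=P[...,2]
        m=((H>44)&(H<54)).astype(np.uint8); k,l,s,ce=cv2.connectedComponentsWithStats(m)
        for i in range(1,k):
            if 800<s[i,4]<5000: print("box",ce[i],s[i,4],cv2.minAreaRect(P[l==i][:,:2].astype(np.float32)))
        m=((im.max(2)<60)).astype(np.uint8); k,l,s,ce=cv2.connectedComponentsWithStats(m)
        for i in range(1,k):
            if 4000<s[i,4]<12000: 
                q=P[l==i]; print("tray",ce[i],s[i,4],np.percentile(q[:,2],[5,50,95]),cv2.minAreaRect(q[:,:2].astype(np.float32)))
        for (x,y) in((460,190),(300,200)): pass
E
```

```text
top red [388.5 211.1] 94 med [576.9 174.8  92.5] zmax 95.2 ray92 [576.8 174.6  92. ] rect ((528.4302978515625, 218.04412841796875), (21.427106857299805, 156.28245544433594), 48.689842224121094)
top blue [464.5 108.7] 600 med [722.4  70.7 116.9] zmax 149.9 ray92 [742.6  56.   92. ] rect ((628.5132446289062, 168.77500915527344), (19.41656494140625, 372.98675537109375), 57.307762145996094)
top blue [466.2  93. ] 35 med [751.1  66.5 138.8] zmax 141.9 ray92 [768.1  53.3  92. ] rect ((613.42822265625, 163.25955200195312), (25.815444946289062, 355.46978759765625), 54.20864486694336)
top blue [501.8 101.8] 27 med [739.8  10.8 137.6] zmax 142.4 ray92 [754.9  -3.3  92. ] rect ((741.7772827148438, 9.516462326049805), (2.1630733013153076, 14.225617408752441), 46.205238342285156)
top blue [519.9 106.9] 48 med [742.1 -23.2 110.3] zmax 114.1 ray92 [747.3 -32.   92. ] rect ((610.7916259765625, 123.28157043457031), (5.5001983642578125, 408.8114318847656), 41.722599029541016)
top blue [259.1 134.2] 72 med [716.7 390.7  10.4] zmax 12.9 ray92 [695.1 380.7  92. ] rect ((715.695556640625, 390.923736572265
[... 3630 characters left out ...]
92. ] rect ((513.6512451171875, -62.70219421386719), (527.3203735351562, 5.913177967071533), 34.843814849853516)
scene blue [552.3 302.7] 72 med [746.3   9.8 128.8] zmax 139.5 ray92 [773.3  27.   92. ] rect ((743.8502807617188, 10.271134376525879), (4.63184928894043, 19.294038772583008), 56.61392593383789)
scene blue [554.9 335.2] 283 med [736.3 -14.5 103.9] zmax 110.5 ray92 [742.  -14.2  92. ] rect ((728.3425903320312, -5.181438446044922), (17.324668884277344, 62.81713104248047), 27.363178253173828)
scene blue [623.1 361.9] 35 med [791.1 -83.7  94.7] zmax 97.5 ray92 [793.3 -82.5  92. ] rect ((791.8236694335938, -81.87609100341797), (18.017791748046875, 3.9843523502349854), 81.5902328491211)
```

View pics/crop_top.png

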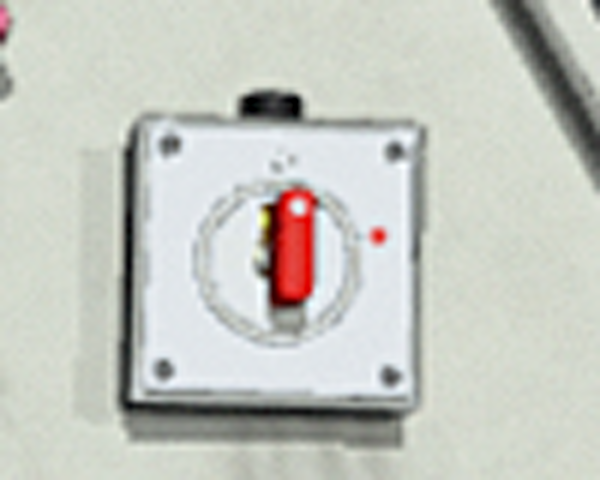

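View pics/crop_scene.png

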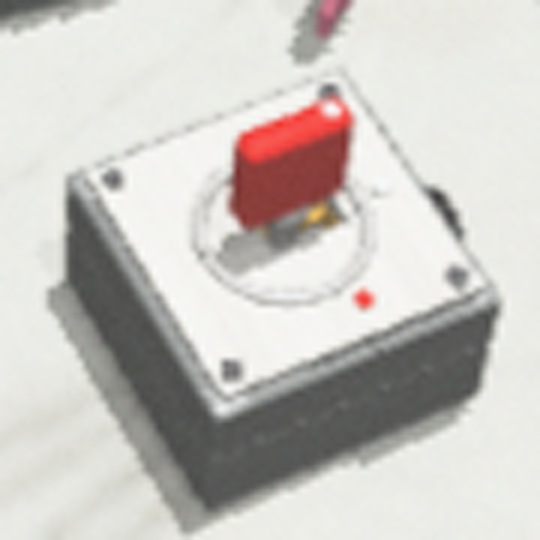

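Crop confirms it: the deep-red head with a white dot stands upright in the grey box, and the red stop mark is 75° clockwise. Now the heading, the tray and IK.

```bash
cat >> h.py <<'E'
def down(yaw,s=1,tilt=0):
    # jaws open along world y (rotated by yaw about z); tilt about the jaw axis
    M=np.array([[0,0,-s],[s,0,0],[0,-1,0]],float)
    r=R.from_euler('z',yaw)*R.from_euler('y',tilt)*R.from_matrix(M); q=r.as_quat(); return [q[3],q[0],q[1],q[2]]
E
python3 - <<'E'
from h import *
print(R.from_quat(np.roll(bot.read_state()["tool_rot"],-1)).as_matrix().round(2), bot.tip_reach)
c=cam("top"); im=c["image"]; hsv=cv2.cvtColor(im,cv2.COLOR_BGR2HSV); P=cloud(c)
def cen(cc,m): 
    v,u=np.nonzero(m); return u.mean(),v.mean(),len(u)
red=((hsv[...,0]<8)|(hsv[...,0]>172))&(hsv[...,1]>120)&(hsv[...,2]>100)
k=red.copy(); k[:,:395]=0; k[:,412:]=0;k[:200]=0;k[220:]=0
u,v,n=cen(c,k); mk=ray(c,u,v,49); print("mark",u,v,n,mk, "bearing from centre cw+",np.degrees(np.arctan2(-(mk[1]-174.7),mk[0]-577.3)))
# white dot
sub=(hsv[...,1]<80)&(hsv[...,2]>200)&0
k=red.copy(); k[:,:383]=0;k[:,396:]=0;k[:198]=0;k[226:]=0
cnt=max(cv2.findContours(k.astype(np.uint8),0,2)[0],key=cv2.contourArea); h=cv2.convexHull(cnt).reshape(-1,2)
w=np.array([ray(c,a,b,92)[:2] for a,b in h],np.float32); print("head rect",cv2.minAreaRect(w))
# box top edges
H=P[...,2]; m=((H>44)&(H<54)); m[:180]=0;m[250:]=0;m[:,:350]=0;m[:,420:]=0
q=P[m][:,:2].astype(np.float32); print("box",cv2.minAreaRect(q))
# tray
t=(im.max(2)<60).astype(np.uint8); t[:262]=0;t[368:]=0;t[:,:322]=0;t[:,425:]=0
cnt=max(cv2.findContours(cv2.morphologyEx(t,cv2.MORPH_OPEN,np.ones((5,5))),0,2)[0],key=cv2.contourArea)
w=np.array([ray(c,a,b,18)[:2] for a,b in cnt.reshape(-1,2)],np.float32); print("tray",cv2.minAreaRect(w))
for s in(1,-1):
  for yaw in(0,-1.45):
    q=bot.ik([577.3,174.7,79],down(yaw,s)); print(s,yaw,None if q is None else np.round(q,2))
  for ty in (-1.57,-0.7,0,.7,1.57,3.14):
   for tilt in(-.75,.75):
    q=bot.ik([410,190,46],down(ty,s,tilt)); print("tray",s,ty,tilt,None if q is None else np.round(q,2))
E
```

```text
[[ 0.27 -0.    0.96]
 [-0.96  0.    0.27]
 [-0.   -1.    0.  ]] 19.0
mark 402.5 208.5 4 [586.64053393 146.51340537  49.        ] bearing from centre cw+ 71.66572585317768
head rect ((578.5888671875, 173.9237518310547), (28.372642517089844, 9.403413772583008), 0.650116503238678)
box ((577.6367797851562, 174.74932861328125), (80.06580352783203, 79.55703735351562), 0.5048292875289917)
tray ((409.9641418457031, 190.09097290039062), (136.60723876953125, 137.32122802734375), 1.1172394752502441)
1 0 [ 0.23  0.6   1.51 -0.    1.03 -1.34]
1 -1.45 [ 0.23  0.6   1.51 -0.    1.03  0.11]
tray 1 -1.57 -0.75 [ 0.63  0.64  1.74 -0.61  1.32  0.95]
tray 1 -1.57 0.75 [-0.    0.46  2.07  1.02  0.93 -0.77]
tray 1 -0.7 -0.75 None
tray 1 -0.7 0.75 [ 0.1   0.64  1.74  0.52  1.37 -1.04]
tray 1 0 -0.75 None
tray 1 0 0.75 [ 0.26  0.73  1.56  0.18  1.59 -1.37]
tray 1 0.7 -0.75 [0.18 0.31 2.34 2.06 0.39 2.23]
tray 1 0.7 0.75 [ 0.44  0.74  1.53 -0.18  1.6  -1.77]
tray 1 1.57 -0.75 [-0.    0.46  2.08  1.02  0.93  2.37]
tray 1 1.57 0.75 [ 0.63  0.64  1.74 -0.6   1.32 -2.19]
tray 1 3.14 -0.75 [0.26 0.73 1.56 0.18 1.58 1.77]
tray 1 3.14 0.75 None
-1 0 [ 0.23  0.6   1.51 -0.    1.03  1.8 ]
-1 -1.45 None
tray -1 -1.57 -0.75 [ 0.63  0.64  1.74 -0.61  1.32 -2.19]
tray -1 -1.57 0.75 [-0.    0.46  2.07  1.02  0.93  2.37]
tray -1 -0.7 -0.75 None
tray -1 -0.7 0.75 [0.1  0.64 1.74 0.52 1.37 2.1 ]
tray -1 0 -0.75 None
tray -1 0 0.75 [0.26 0.73 1.56 0.18 1.59 1.77]
tray -1 0.7 -0.75 [ 0.18  0.31  2.34  2.06  0.39 -0.91]
tray -1 0.7 0.75 [ 0.44  0.74  1.53 -0.18  1.6   1.37]
tray -1 1.57 -0.75 [-0.    0.46  2.08  1.02  0.93 -0.77]
tray -1 1.57 0.75 [ 0.63  0.64  1.74 -0.6   1.32  0.95]
tray -1 3.14 -0.75 [ 0.26  0.73  1.56  0.18  1.58 -1.37]
tray -1 3.14 0.75 None
```

```bash
python3 - <<'E'
from h import *
y0=0.01; X,Y=577.4,174.7
bot.move_to([X,Y,240],down(y0)); bot.move_gripper(40,30)
bot.servo_line([X,Y,130],speed=200)
c=cam("scene"); cv2.imwrite("pics/s1.png",c["image"]); 
print(bot.servo_line([X,Y,78],speed=100,until_force=8))
s=bot.read_state(); print(s["ee_pos"],s["ft_force"],s["moment"])
bot.move_gripper(0,30); s=bot.read_state(); print(s["clock"],s["grip_width"],s["ee_pos"],s["ft_force"],s["moment"],s["joint_positions"])
c=cam("scene"); cv2.imwrite("pics/s2.png",cv2.resize(c["image"][200:380,260:500],None,fx=3,fy=3))
E
```

```text
False
[577.70255186 174.79855922  78.56349046] [-0.77592518 -0.3630516   0.18867254] [-0.06212746 -0.04646379 -0.02762337]
5.4417 9.83921855754862 [577.72390467 174.78134339  78.70641842] [-1.63415419 -0.70300513  4.77998269] [-0.01098201  0.1005385  -0.01796025] [ 2.33112128e-01  6.02073109e-01  1.51189028e+00 -2.14260144e-05
  1.02642530e+00 -1.34769672e+00]
```

View pics/s2.png

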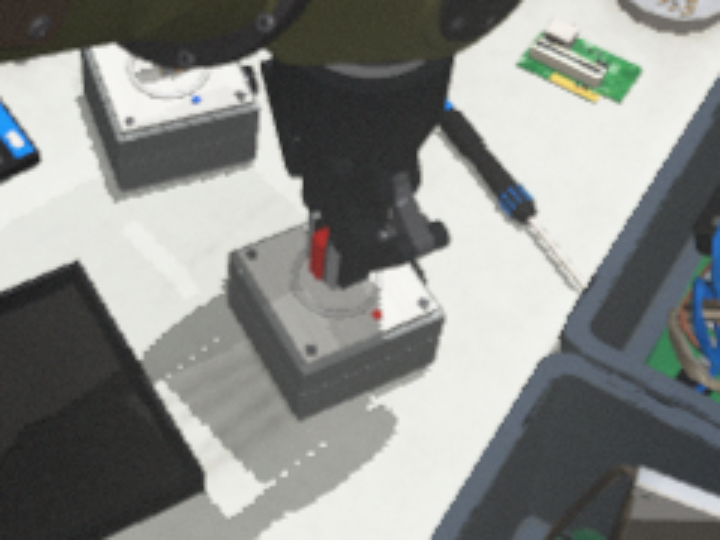

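The head is held at 9.8 mm between the pads, with little side load. Now I turn clockwise, watching the moment for the stop.

```bash
python3 - <<'E'
from h import *
bot.move_gripper(0,60)
j0=np.array(bot.read_state()["joint_positions"]); np.save("j0.npy",j0); j0[5]=-1.3477
def go(a):
    j=j0.copy(); j[5]+=a; bot.move_joints(j); s=bot.read_state()
    print(round(a,3),"got",round(s["joint_positions"][5]-j0[5],3),"Mz",s["moment"][2].round(3),"F",s["ft_force"].round(1),"t",round(s["clock"],2),s["grip_width"].round(2)); return s
for a in(.05,.15,.5,.9,1.2,1.3): go(a)
for a in np.arange(1.34,1.56,.03):
    s=go(a)
    if abs(s["moment"][2])>.4: break
E
```

```text
Traceback (most recent call last):
AttributeError: 'float' object has no attribute 'round'
```

```bash
cat >> h.py <<'E'
def turn(a):
    j0=np.load("j0.npy"); j0[5]=-1.3477
    j=j0.copy(); j[5]+=a; bot.move_joints(j); s=bot.read_state()
    print(round(a,3),"got",round(float(s["joint_positions"][5]-j0[5]),3),"Mz",round(float(s["moment"][2]),3),"F",np.round(s["ft_force"],1),"t",round(s["clock"],2),round(s["grip_width"],2)); return s
E
python3 - <<'E'
from h import *
for a in(.15,.5,.9,1.2,1.3): turn(a)
for a in np.arange(1.34,1.56,.03):
    s=turn(a)
    if abs(s["moment"][2])>.4: break
E
```

```text
0.15 got 0.146 Mz 0.04 F [0.9 1.7 1.8] t 6.21 9.05
0.5 got 0.494 Mz 0.052 F [2.  2.6 1.2] t 6.63 9.06
0.9 got 0.893 Mz 0.047 F [3.2 2.6 2.5] t 7.1 9.0
1.2 got 1.193 Mz 0.003 F [2.8 3.6 1.8] t 7.49 9.18
1.3 got 1.294 Mz 0.048 F [2.9 3.5 2.5] t 7.74 9.2
1.34 got 1.336 Mz 0.058 F [3.3 2.5 3. ] t 7.99 9.28
1.37 got 1.368 Mz 0.022 F [4.9 3.1 3.5] t 8.24 8.89
1.4 got 1.398 Mz 0.043 F [6.3 3.  1.5] t 8.49 8.97
1.43 got 1.428 Mz 0.132 F [ 7.7  2.9 -0. ] t 8.74 8.91
1.46 got 1.458 Mz 0.142 F [ 8.5  3.6 -0.8] t 8.99 9.14
1.49 got 1.488 Mz 0.144 F [11.   2.7 -2.6] t 9.24 9.2
1.52 got 1.518 Mz 0.198 F [13.3  3.7 -2.7] t 9.49 9.19
1.55 got 1.548 Mz 0.157 F [14.8  3.5 -3.9] t 9.74 8.99
```

```bash
python3 - <<'E'
from h import *
c=cam("scene"); a=cv2.resize(c["image"][230:350,310:430],None,fx=4.5,fy=4.5,interpolation=2)
c=cam("top"); b=cv2.resize(c["image"][160:250,340:440],(600,540)[:2],interpolation=2)[:, :260]
cv2.imwrite("pics/s3.png",np.hstack([a,b]))
E
```

```text
(no output)
```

View pics/s3.png

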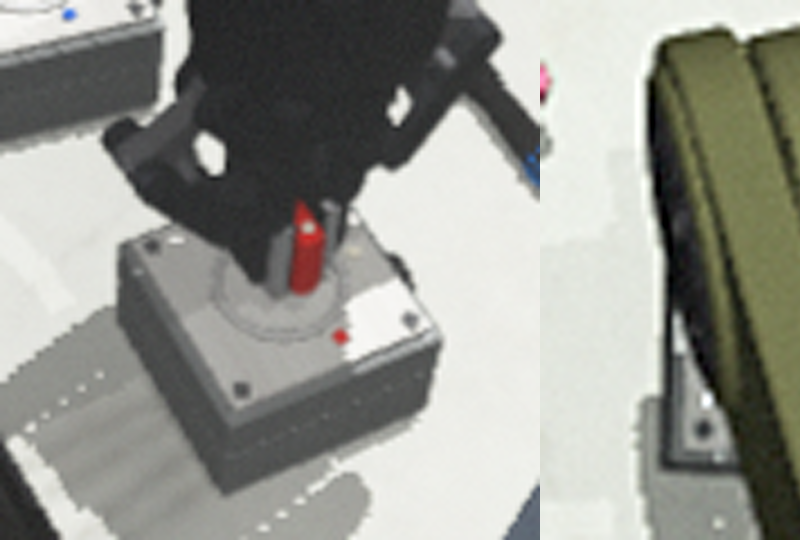

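The dot end of the head now points near the red mark, with the dot at (378,281) in the scene. I check its bearing, then turn back until the start stop is felt.

```bash
python3 - <<'E'
from h import *
c=cam("scene"); p=ray(c,378.4,280.7,92); print(p, np.degrees(np.arctan2(-(p[1]-174.7),p[0]-577.4)))
for a in(1.4,1.2,.8,.4,.15,.05,0): turn(a)
for a in np.arange(-.03,-.3,-.03):
    s=turn(a)
    if s["moment"][2]<-.13: break
E
```

```text
[578.65708195 163.60758677  92.        ] 83.53436477370005
1.4 got 1.401 Mz 0.089 F [7.2 2.1 0.2] t 10.16 9.43
1.2 got 1.201 Mz -0.012 F [0.7 0.2 5.4] t 10.47 9.28
0.8 got 0.802 Mz -0.001 F [-0.8 -2.7  6.8] t 10.93 8.8
0.4 got 0.402 Mz 0.05 F [ 0.5 -3.3  6.2] t 11.4 9.18
0.15 got 0.152 Mz -0.002 F [ 1.  -3.3  6.1] t 11.75 9.2
0.05 got 0.051 Mz -0.059 F [ 1.  -3.   4.8] t 12.0 8.98
0 got 0.002 Mz 0.009 F [ 0.9 -4.3  6.1] t 12.25 9.14
-0.03 got -0.028 Mz -0.065 F [ 0.6 -4.2  5.9] t 12.5 9.26
-0.06 got -0.058 Mz -0.02 F [ 1.9 -4.2  6.3] t 12.75 9.35
-0.09 got -0.088 Mz -0.06 F [ 1.  -3.8  5.9] t 13.0 9.06
-0.12 got -0.118 Mz 0.001 F [ 1.7 -4.2  4.7] t 13.25 9.08
-0.15 got -0.148 Mz -0.072 F [ 1.5 -3.8  6.1] t 13.5 9.13
-0.18 got -0.178 Mz -0.059 F [ 1.8 -6.1  4.4] t 13.75 9.41
-0.21 got -0.208 Mz -0.104 F [ 2.8 -7.1  4.3] t 14.0 9.05
-0.24 got -0.238 Mz -0.13 F [ 3.3 -7.9  4.5] t 14.25 9.0
```

The start stop is felt near -0.19. With about 0.07 rad of slip in the grip, the travel fits 1.3 plus play on both sides. I back off into the play and lift, stopping if the force rises.

```bash
python3 - <<'E'
from h import *
turn(-.28); turn(-.10); s=bot.read_state(); p=np.array(s["ee_pos"]); print(p)
print("blocked",bot.servo_line([p[0],p[1],p[2]+10],speed=40,until_force=15))
s=bot.read_state();print(s["ee_pos"],s["ft_force"],s["moment"],s["grip_width"])
c=cam("scene"); cv2.imwrite("pics/s4.png",cv2.resize(c["image"][200:350,290:450],None,fx=4,fy=4,interpolation=2))
E
```

```text
-0.28 got -0.278 Mz -0.153 F [ 4.  -9.9  4.6] t 14.5 9.17
-0.1 got -0.097 Mz -0.016 F [ 0.6 -1.8  5.7] t 14.79 8.91
[577.58234778 174.31982945  78.78672482]
blocked False
[577.43118211 174.29056646  88.84900413] [ 0.2852388  -0.33034903 -1.90825953] [-0.04579273 -0.00027142 -0.00033452] 8.979090307935794
```

View pics/s4.png

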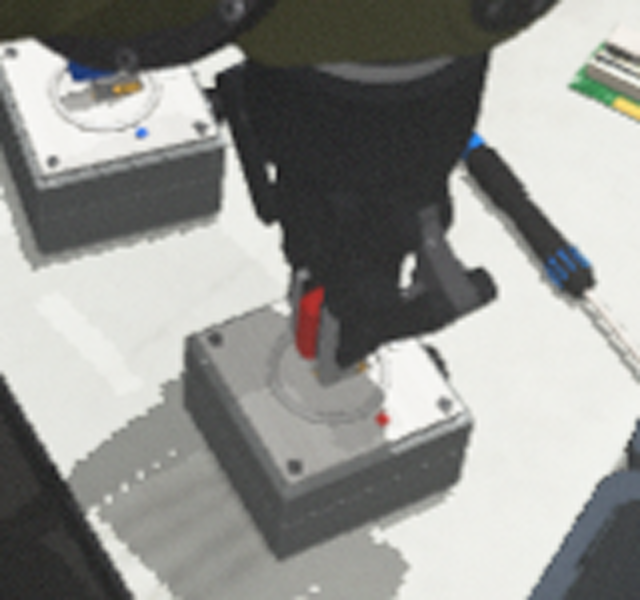

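The key rises freely and there is a gap under the head. I keep lifting and carry it to the tray.

```bash
python3 - <<'E'
from h import *
p=np.array(bot.read_state()["ee_pos"])
print("blocked",bot.servo_line([p[0],p[1],p[2]+25],speed=60,until_force=15))
bot.servo_line([p[0],p[1],170],speed=150)
s=bot.read_state();print(s["clock"],s["ee_pos"],s["ft_force"],s["grip_width"])
c=cam("scene"); cv2.imwrite("pics/s5.png",cv2.resize(c["image"][130:350,270:500],None,fx=2.7,fy=2.7,interpolation=2))
for t in(.4,.6,.75):
  for yaw in (0,.4): print(t,yaw,bot.ik([410,190,120],down(yaw,1,t)),bot.ik([400,190,50],down(yaw,1,t)))
E
```

```text
blocked False
16.3333 [577.04763869 174.18277906 169.08934854] [ 0.68043169  0.18418344 -0.76575367] 8.938119844546584
0.4 0 [ 0.29579771  0.43464539  1.71198063  0.11586161  1.38054033 -1.31916087] [ 0.30137956  0.53343595  1.76601057  0.12303304  1.22827738 -1.33345352]
0.4 0.4 [ 0.36056497  0.44766828  1.6922943  -0.01557639  1.40137135 -1.60449462] [ 0.36723039  0.5453468   1.7456746  -0.01344328  1.25040569 -1.59674675]
0.6 0 [ 0.27553668  0.53683488  1.61372187  0.15422972  1.57321616 -1.34117658] [ 0.28040031  0.63325756  1.66066239  0.15846121  1.43099508 -1.35970392]
0.6 0.4 [ 0.36326316  0.55411731  1.58567867 -0.02074977  1.60147557 -1.60175748] [ 0.36950856  0.64908996  1.63189454 -0.01732038  1.46040793 -1.59405621]
0.75 0 [ 0.26343974  0.61444275  1.54532061  0.18026116  1.71204911 -1.35030677] [ 0.26789591  0.71072332  1.58544645  0.18142925  1.5772274  -1.37140928]
0.75 0.4 [ 0.36486801  0.63417069  1.51166977 -0.02431442  1.74539376 -1.60073143] [ 0.37086105  0.7288103   1.5510634  -0.0198772   1.61149916 -1.59292872]
```

View pics/s5.png

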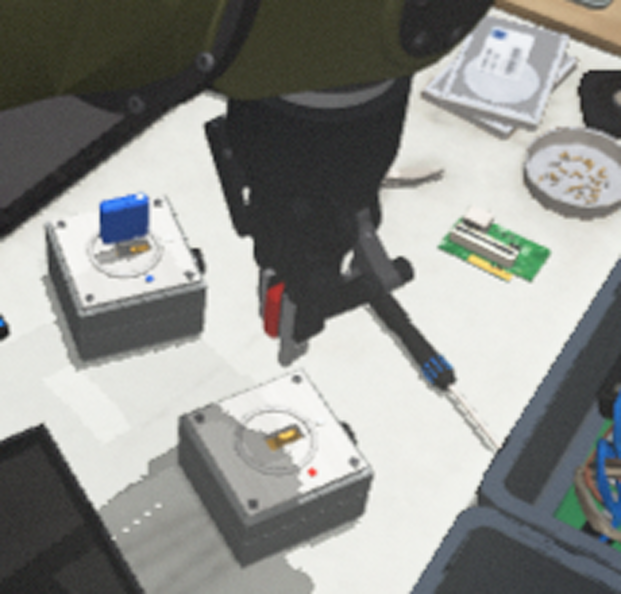

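The key is out. The keyway is empty with its slot toward the start mark, and the blue key is untouched. Now I place it leaning in the tray.

```bash
python3 - <<'E'
from h import *
q=down(0.01,1,.75)
bot.move_to([415,190,140],q)
s=bot.read_state();print(s["clock"],s["ee_pos"],s["grip_width"])
bot.servo_line([415,190,62],speed=120)
print(bot.servo_line([415,190,46],speed=25,until_force=4))
s=bot.read_state();print(s["clock"],s["ee_pos"],s["ft_force"],s["grip_width"])
c=cam("scene"); cv2.imwrite("pics/s6.png",cv2.resize(c["image"][200:450,150:450],None,fx=2.4,fy=2.4,interpolation=2))
E
```

```text
17.0833 [415.61000957 189.93129108 139.50282449] 8.832898777904681
True
18.4333 [414.87818852 189.97849376  48.05926587] [ 0.95976737 -0.36724423  4.53539044] 9.423269515481563
```

View pics/s6.png

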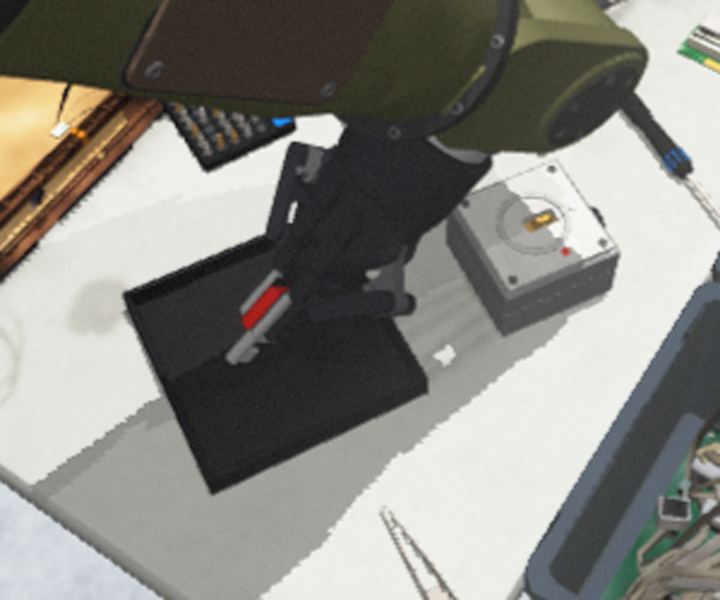

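The tip touches the tray floor at TCP z = 48, where 48.5 was predicted. I release and retreat along the tool axis.

```bash
python3 - <<'E'
from h import *
bot.move_gripper(45); bot.dwell(.3)
bot.servo_line([415+60,190,48+64],speed=120)
bot.servo_line([475,190,230],speed=200)
j=np.array(bot.read_state()["joint_positions"]); j[0]=-.6; bot.move_joints(j)
for n in("scene","top"):
    c=cam(n); cv2.imwrite(f"pics/f_{n}.png",c["image"])
    P=cloud(c); h=cv2.cvtColor(c["image"],cv2.COLOR_BGR2HSV); m=((h[...,0]<6)|(h[...,0]>174))&(h[...,1]>150)&(h[...,2]>90)
    m&=(P[...,0]>330)&(P[...,0]<490)&(P[...,1]>110)&(P[...,1]<270)
    print(n,m.sum(),np.median(P[m],0), P[m].min(0),P[m].max(0))
s=bot.read_state();print(s["clock"],s["ee_pos"],s["ft_force"])
E
```

```text
return _methods._mean(a, axis=axis, dtype=dtype,
  ret = um.true_divide(
Traceback (most recent call last):
ValueError: zero-size array to reduction operation minimum which has no identity
```

View pics/f_scene.png

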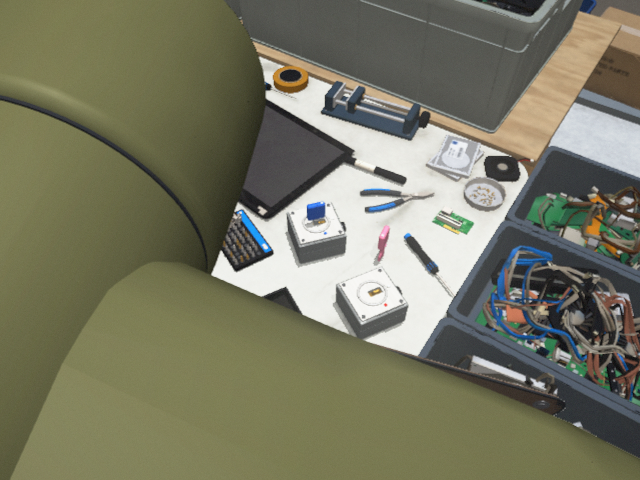

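The arm blocks the scene camera here, so I use the top view.

```bash
python3 - <<'E'
from h import *
c=cam("top"); im=c["image"]; cv2.imwrite("pics/f_top.png",im[150:400,200:500].repeat(2,0).repeat(2,1))
P=cloud(c); h=cv2.cvtColor(im,cv2.COLOR_BGR2HSV); m=((h[...,0]<6)|(h[...,0]>174))&(h[...,1]>150)&(h[...,2]>60)
m&=(P[...,0]>330)&(P[...,0]<490)&(P[...,1]>110)&(P[...,1]<270)
print(m.sum()); 
if m.sum(): print(np.median(P[m],0), P[m].min(0),P[m].max(0))
s=bot.read_state();print(s["clock"],s["ee_pos"],s["ft_force"])
E
```

```text
127
[438.59907288 196.56305032  34.10825661] [423.66924664 185.30158342   3.4373422 ] [452.96929968 205.11376359  38.25235011]
22.4833 [ 458.66622691 -225.61814667  228.73312907] [-0.37961745 -0.19513178 -0.22141017]
```

View pics/f_top.png

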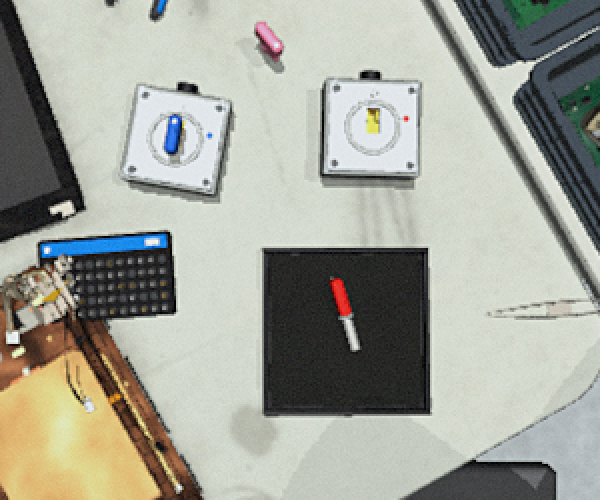

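The key lies in the tray, well inside the walls, and the arm is clear. The keyway points at the start mark and the blue key is in place. Handing in.

```bash
python3 -c "
from h import *
bot.dwell(.5);c=cam('top');P=cloud(c);h=cv2.cvtColor(c['image'],cv2.COLOR_BGR2HSV);m=((h[...,0]<6)|(h[...,0]>174))&(h[...,1]>150)&(P[...,0]>330)&(P[...,0]<490)&(P[...,1]>110)&(P[...,1]<270)
print(np.median(P[m],0)); print(bot.finish_job())"
```

```text
[438.48926486 196.91250134  33.9903619 ]
the job is handed in; nothing more can be done
None
```

The red key is reset, out of its lock and in the black tray. I handed the job in at about 23 s of the 43 s allowed; no verdict was reported.

- **Turning:** I turned the key clockwise until the moment rose from about 1.43 rad, which fits the 1.3 rad stop plus play. I pushed on to 1.55 rad. I then turned it back until the start stop was felt.
- **Slip in the grip:** The key slipped in the pads by about 0.07 rad, so I judged both stops by the torque rise, not by the commanded angle. A rough camera bearing on the key head at the far stop read 83.5°, against 80–81° expected for 75° plus play.
- **Removal:** It lifted out without resistance.
- **Last checks:** The key lies on its narrow edge inside the tray. Its head is at about (438, 197), and it had not moved half a second later. The empty keyway points toward the start mark, the blue key is still in its lock, and the arm is clear with about zero tool force.
- **Check that failed:** The final scene-camera picture was blocked by the arm, so these last checks rest on the top camera alone.

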